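# Rack the tumblers, snug the fence, ease it off and lock it

## Task

Put every glass tumbler from the tray into the lane of the rack, still upside down, sliding the rack's fence open first to make room. Then slide the fence towards the end stop until the whole row is tight between fence and stop, draw it back about a centimetre so that the glasses stand free of it, and press the fence's lever down until its catch holds it. Do not knock over or shove about the other things.

Things in the scene. Friction and masses are not known exactly. Their poses are not given: they have to be found in the camera images.
- rack: Tumbler rack, fixed to the counter. Wooden base 130 x 400 x 12 mm, long along its own y. Origin: on the counter, under the middle of the lane's width, y axis along the lane pointing from the end stop to the fence, z up. The lane is 76 mm wide (x from -38 to +38) between two aluminium side rails 5 mm thick whose tops are 42 mm above the counter; the lane floor is 12 mm above the counter.
- stop_face (a point): Point on the lane floor at the inner face of the end stop, 165 mm on the -y side of the rack's origin. Same axes as the rack. The stop is a wooden upright 86 mm wide, 10 mm thick, 58 mm tall above the lane floor.
- fence (a joint): Position of the sliding fence along the lane in m: 0 = nearest to the end stop (fence face 80 mm from the stop), grows as the fence moves away (rack +y), up to 0.18 (face 260 mm from the stop). About 2 N of track friction; it stays where it is left. The row of n tumblers is tight at about n x 66 - 80 mm.
- fence_face (a point): Point on the lane floor at the fence's face (the face that meets the glasses, looking to rack -y). Same axes as the rack. The face is a rubber pad 66 mm wide, 9 mm thick, its top 37 mm above the lane floor.
- fence_grip (a point): Grip point of the fence's black upright handle: a fin 24 mm (rack x) by 14 mm (rack y), rising from the carriage block (block top 40 mm above the counter) to 94 mm above the counter; this point is on its axis, 84 mm above the counter, 26 mm behind the face. Pinch it from above. The raised lever stands 54 mm farther along rack +y. Moves with the fence.
- lever (a joint): Angle of the sprung lever on the fence in rad: 0 = raised 50 degrees, grows as it is pressed down, 0.8 = fully down, nearly level. It springs back up unless pressed past about 0.7, from where a detent pulls it to 0.8 and holds it. Needs about 6 to 10 N at the tip. The catch does not brake the fence here: the fence can still be slid with the lever down.
- lever_pad (a point): Middle of the black pad at the lever's tip (22 x 20 x 12 mm), where to press. Hinge axis runs along rack y, 57 mm above the counter, 28 mm on the +x side of the lane's middle; the pad lies 69 mm from the axis towards rack -x, so it goes down in an arc from about 110 mm to about 62 mm above the counter while moving about 25 mm towards rack -x.
- tray: Oval grey melamine tray 250 x 340 mm, fixed, floor 6 mm thick, raised rim, its top 26 mm above the counter. Origin at the centre of its underside; long along its own y.
- tumbler1: Clear glass tumbler standing upside down (mouth down, closed base up), 60 mm tall, 66 mm across at the rim below and 58 mm across at the top, about 160 g. Origin: centre of the rim's plane, its lower end; z up. May be absent (two or three tumblers are there).
- tumbler2: Clear glass tumbler standing upside down (mouth down, closed base up), 60 mm tall, 66 mm across at the rim below and 58 mm across at the top, about 160 g. Origin: centre of the rim's plane, its lower end; z up. May be absent (two or three tumblers are there).
- tumbler3: Clear glass tumbler standing upside down (mouth down, closed base up), 60 mm tall, 66 mm across at the rim below and 58 mm across at the top, about 160 g. Origin: centre of the rim's plane, its lower end; z up. May be absent (two or three tumblers are there).
- bowl: Grey ceramic bowl, 90 mm across, 45 mm tall, mouth up; leave alone. Origin: centre of its underside.
- jigger: Stainless steel jigger, 42 mm across, 78 mm tall; leave alone. Origin: centre of its underside.
- jar: Clear spice jar with black flip-top lid, 44 mm across, 81 mm tall; leave alone. Origin: centre of its underside.

How it is judged:
By the outcome, as a careful person would: the job done as asked, in the order asked, and still so for the second after the job is handed in, with the robot touching nothing.
Of tumbler1, tumbler2, tumbler3 only 2 to 3 are there at a start; the rules pass over those that are not, and their reading is None.
At some moment in a run one of tumbler1, tumbler2, tumbler3 may be knocked a few centimetres aside while the robot is not near it.
It also fails if it takes over 210 s, if anything falls off the work surface, if the arm or the gripper's body presses on something with over 40 N, if the wrist force passes 120 N, or if a joint passes its speed limit or range.

## Robot

A 7-joint arm with a two-finger parallel gripper is mounted at the origin on the work surface. World frame = base frame: x ahead of the robot, y to its left, z up, the work surface at z = 0. Lengths are in m, angles in rad, forces in N, time in s.
With the tool pointing down it reaches from about 0.4 to 0.875 m from the base axis. Payload 19.3 kg.
Tool frame: the origin (TCP) lies at the very end of the fingers, on their centre line; the grasp point (between the pads) lies 19 mm behind it; z points along the fingers, y is the direction in which the jaws open and shut (so a half turn about z gives the same grasp; the last joint's range is limited). The gripper opens to 85 mm and grips with 20 to 120 N. Pads are 22 mm wide; open, the fingers measure 114 mm over their backs; the gripper's body (76 mm by 85 mm) begins 54 mm behind the grasp point. The pads swing forward as they close: fully open they stand 13 mm farther back than shut.
Start: joints at [1.055, 0.521, -0.036, 1.599, 0.021, 1.021, -0.113], TCP at [0.269, -0.564, 0.192] pointing down, gripper open.
Joint ranges: [-2.91, 2.91], [-0.3, 2.13], [-1.5, 1.42], [0.17, 2.43], [-1.26, 4.41], [0.16, 1.93], [-2.52, 2.52]. Speed limits (rad/s): [1.89, 1.89, 2.39, 2.39, 3.01, 3.01, 3.01].

## Interface

Orientations are given as [roll, pitch, yaw] about the fixed x, y, z axes, in that order (R = Rz(yaw) Ry(pitch) Rx(roll)).
In Python, from workcell import bot, grab_frame, calibration, workorder gives the robot as it stands.
- The arm moves only by the tool move_arm, never from a script. Its arguments are lists of equal length, an entry for each row: "jaw": the closure in counts, from 0 (fully open) to 255 (shut); "dp": the shift along the tool's x, y, z in units of 800 mm (1.0 is 800 mm), a list of three; "rotation": the turn, a rotation vector about the tool's x, y, z in units of pi rad (1.0 is pi rad), a list of three. In form: {"jaw": [jaw, ...], "dp": [[dx, dy, dz], ...], "rotation": [[rx, ry, rz], ...]}. A call has 1 to 10 rows; each row shifts and turns the commanded pose from where the row before left it, along the tool's axes as they then stand; what a row does not reach is not made up. A row lasts 1/8 s, in which the tool goes at most 62.5 mm and 10.7 degrees, less where a joint would pass 70% of its speed; a pose out of reach is approached as far as the arm can. A call with a number of a shift or a turn outside -1 to 1 is refused whole. A call with a gripper value outside its range is refused whole. The fingers move at their own pace and stop on an object; "squeeze" is the grip in N (left out, the last holds). Time passes only in rows, so rows that do not move let the fingers close. It gives the time, the measured TCP pose, the force and the opening at its end, in the units of the state.
- bot.observe(): the state, without advancing time (a new reading comes with each control period).
- grab_frame(name): name is "side" or "top"; returns the picture (400x640x3 uint8, blue, green, red); there is no depth.
- calibration(name): a dict with "camera_matrix" (3x3 intrinsics, pixels), "T" (4x4, takes a point from camera to world coordinates). Camera axes: x right, y down, z forward; pixel columns grow to the right and rows downward; lengths in m; the calibration is good to about 2 mm. A picture is of the moment at which its call begins. calibration takes no time and is no camera call.
- workorder.job_done(): hands the job in, once; it reports no verdict.
The state is a dict: "clock": time; "qpos": joint angles; "qd": joint speeds; "joint_efforts": joint torques, N m; "position": TCP position; "tool_rot": TCP orientation; "force": force on the tool from outside, world axes, zero at the start; "moment": the same for the moment, N m; "grip_width": finger opening in m.
Only numpy, scipy, OpenCV 4.12 (cv2) and the standard library are available. Lean on these libraries where they do the work, as an engineer would, in place of code of your own. Each camera call takes 0.05 s, during which the arm holds its last target. There are 200 camera calls.

## Working session

There is one attempt and no reset: what is moved stays moved. The work goes in short steps, Python scripts to look and compute and a tool call to move; the robot and the scene stay as the last step left them, time stands still between calls to the robot, and variables do not carry over. Pictures are saved under pics/ and viewed, about 12 in all and at most 16, crops included, and the job is handed in when it is done.

Besides the shell and the picture viewer there is one more tool, called after "Call:" by a JSON object that holds its "op" and its "data", one argument or row to a line. move_arm: Moves the arm, as the interface text tells. Shifts and turns lie within -1 to 1; 1 stands for 800 mm of shift or pi rad of turn. Its arguments: {"type":"object","properties":{"jaw":{"type":"array","items":{"type":"number"}},"dp":{"type":"array","items":{"type":"array","items":{"type":"number","minimum":-1,"maximum":1}}},"rotation":{"type":"array","items":{"type":"array","items":{"type":"number","minimum":-1,"maximum":1}}},"squeeze":{"type":"number"}},"required":["jaw","dp","rotation"]}

```bash
ls; mkdir -p pics; python3 - <<'E'
from workcell import bot, grab_frame, calibration
import cv2
print(bot.observe())
for n in("top","side"):
    c=calibration(n);print(n,c["camera_matrix"],c["T"].tolist() if hasattr(c["T"],"tolist") else c["T"])
    cv2.imwrite(f"pics/{n}0.png",grab_frame(n))
E
```

```text
pics
{'clock': 0.0, 'qpos': array([ 1.05479554,  0.52201706, -0.03634588,  1.5999824 ,  0.02115857,
        1.02110065, -0.11279321]), 'qd': array([ 1.13251895e-03, -1.56673330e-03,  6.67311053e-04,  2.30672609e-05,
       -1.39235263e-03, -1.86920496e-05, -1.04287598e-03]), 'joint_efforts': array([-3.17753802e-03, -9.27116489e+01,  1.97839223e+00, -3.69938314e+01,
        1.77685503e-02,  8.15918291e-03,  3.62638048e-05]), 'position': array([ 0.26931314, -0.5635858 ,  0.19133281]), 'tool_rot': array([-3.14046839e+00,  3.54179845e-05,  4.45791517e-01]), 'force': array([-0.58944933, -0.46645653,  0.70410464]), 'moment': array([ 0.01521624, -0.0199624 , -0.03111599]), 'grip_width': 0.08532360076376477}
top [[494.03428945   0.         321.61775241]
 [  0.         494.03428945 190.6525026 ]
 [  0.           0.           1.        ]] [[-0.009431001319833071, -0.9915194101404784, 0.12961603114114814, 0.34584489795059675], [-0.9999144451437517, 0.010526014723693933, 0.00776565560011659, -0.031102617545540067], [-0.009064138512200207, -0.12953170395202235, -0.9915338516986281, 1.4806455267627874], [0.0, 0.0, 0.0, 1.0]]
side [[369.76636738   0.         320.57515594]
 [  0.         369.76636738 197.20265022]
 [  0.           0.           1.        ]] [[0.719484402343466, -0.3721940984849047, 0.5863563317961821, 0.07858444599961927], [-0.6944910172130052, -0.3915766384387094, 0.6036140846927658, -0.4959656875582083], [0.004941841246986753, -0.8415101242896899, -0.5402187417361972, 0.5265450743965205], [0.0, 0.0, 0.0, 1.0]]
```

View pics/top0.png

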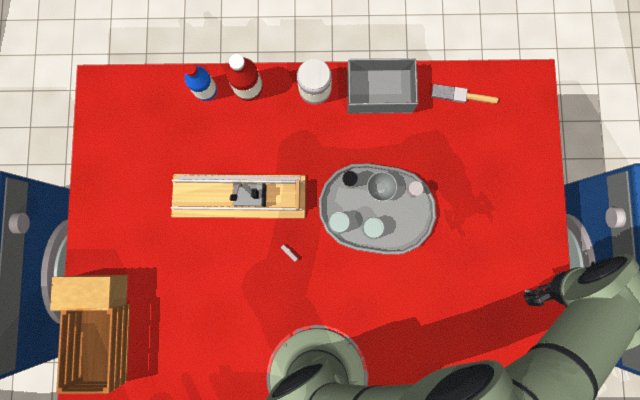

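View pics/side0.png

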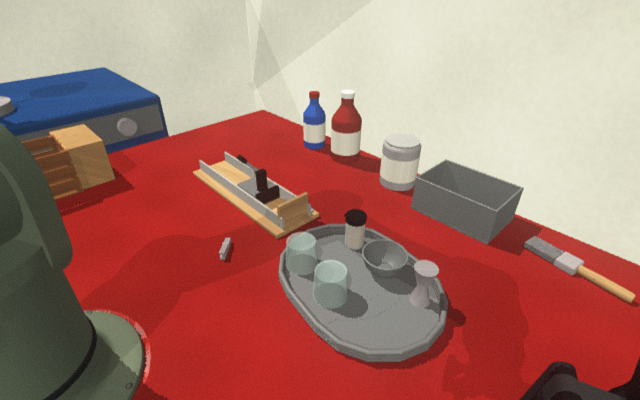

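Top view: rack from (172,175) to (305,218) with its stop at the right end. Tray centre is near (378,208), with two tumblers near (340,222) and (374,228), the jar at (350,178), bowl at (382,186) and jigger at (416,188). I'll enlarge.

```bash
python3 - <<'E'
import cv2
t=cv2.imread("pics/top0.png");s=cv2.imread("pics/side0.png")
cv2.imwrite("pics/c_rack.png",cv2.resize(t[160:235,165:315],None,fx=5.3,fy=5.3,interpolation=cv2.INTER_CUBIC))
cv2.imwrite("pics/c_tray.png",cv2.resize(t[155:260,310:445],None,fx=5.5,fy=5.5,interpolation=cv2.INTER_CUBIC))
cv2.imwrite("pics/c_side.png",cv2.resize(s[140:320,185:355],None,fx=3.3,fy=3.3,interpolation=cv2.INTER_CUBIC))
E
```

```text
(no output)
```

View pics/c_rack.png

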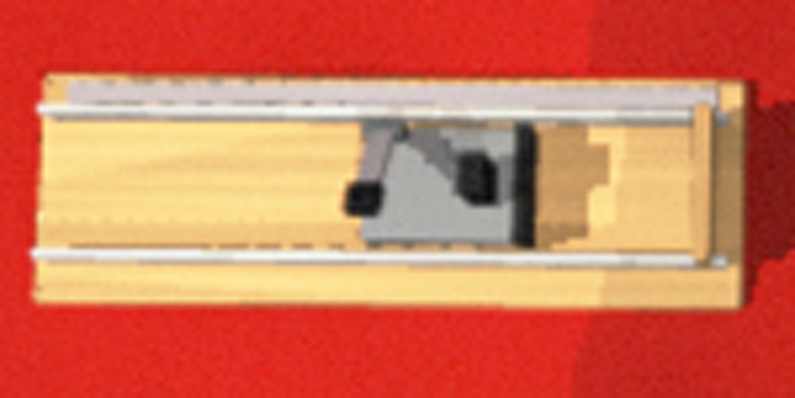

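View pics/c_tray.png

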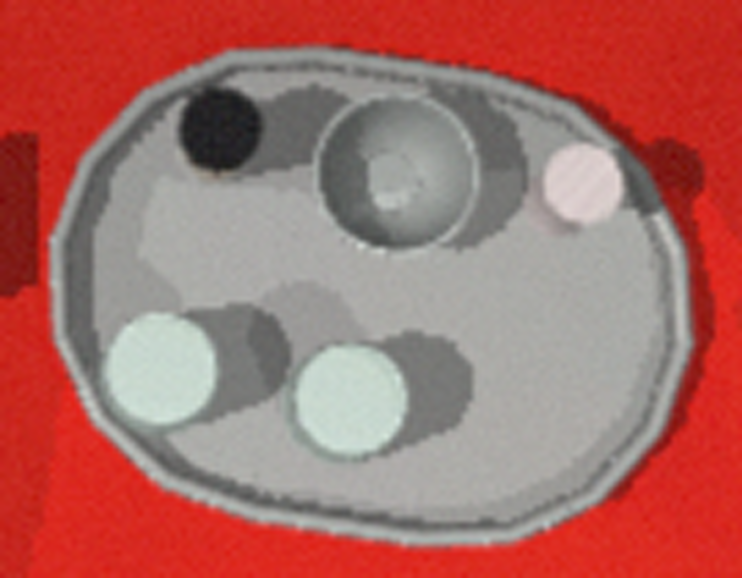

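View pics/c_side.png

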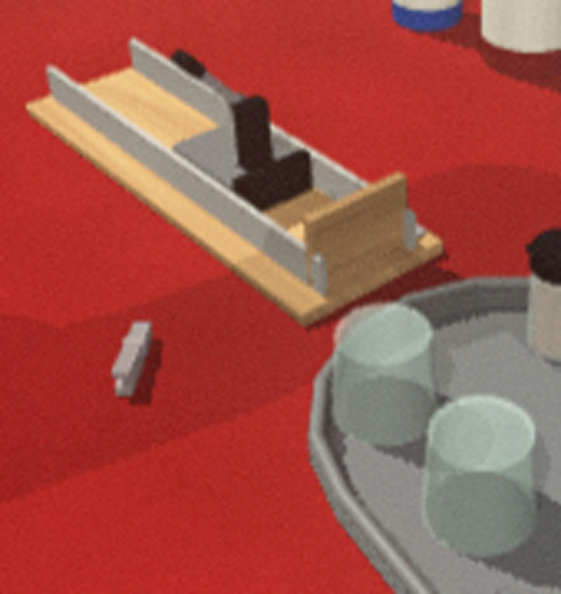

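```bash
cat > h.py <<'E'
import numpy as np
from workcell import bot, grab_frame, calibration
def ray(n,uv,z):
    c=calibration(n);K=np.array(c["camera_matrix"]);T=np.array(c["T"])
    d=T[:3,:3]@np.linalg.solve(K,[uv[0],uv[1],1]);return T[:3,3]+d*(z-T[2,3])/d[2]
def proj(n,P):
    c=calibration(n);K=np.array(c["camera_matrix"]);T=np.array(c["T"])
    p=K@(T[:3,:3].T@(np.array(P)-T[:3,3]));return p[:2]/p[2]
def cr(n,u,v,s,ox,oy,z): return ray(n,((u+.5)/s-.5+ox,(v+.5)/s-.5+oy),z)
E
python3 - <<'E'
from h import *
np.set_printoptions(precision=4,suppress=True)
R=lambda u,v,z:cr("top",u,v,5.3,165,160,z); Y=lambda u,v,z:cr("top",u,v,5.5,310,155,z)
S=lambda u,v,z:cr("side",u,v,3.3,185,140,z)
C=[R(*p,.012) for p in((45,77),(745,83),(742,307),(33,302))]
for c in C: print("corner",c)
o=np.mean(C,0);print("mid",o,"len",np.linalg.norm(C[0]-C[1]),np.linalg.norm(C[3]-C[2]),"wid",np.linalg.norm(C[0]-C[3]),np.linalg.norm(C[1]-C[2]))
yd=(C[0]-C[1]+C[3]-C[2]);print("yaw",np.arctan2(-yd[0],yd[1]))
print("rails top z42 L/R ends",R(40,108,.042),R(35,254,.042),R(722,118,.042),R(722,262,.042))
print("stop top inner z70",R(694,103,.070),R(694,262,.070))
print("fence face top z49",R(535,124,.049),R(533,245,.049))
print("handle",R(477,172,.094)); print("pad",R(362,196,.116))
print("t1",Y(160,369,.066),Y(216,369,.066)-Y(104,369,.066)); print("t2",Y(351,401,.066))
print("jar",Y(221,129,.087),"bowl",Y(398,172,.051),"jig",Y(583,183,.084))
print("side t",S(385,334,.066),S(482,429,.066)," handle top",S(253,101,.094))
E
```

```text
corner [0.5929 0.4284 0.012 ]
corner [0.5851 0.0295 0.012 ]
corner [0.4577 0.0319 0.012 ]
corner [0.4646 0.4314 0.012 ]
mid [0.5251 0.2303 0.012 ] len 0.39899439163103595 0.399614757347068 wid 0.1284122828939849 0.12745121463463427
yaw -0.018377554868173284
rails top z42 L/R ends [0.5704 0.4213 0.042 ] [0.4887 0.4217 0.042 ] [0.5607 0.0412 0.042 ] [0.4804 0.0415 0.042 ]
stop top inner z70 [0.5649 0.055  0.07  ] [0.4779 0.0552 0.07  ]
fence face top z49 [0.5574 0.1443 0.049 ] [0.4902 0.145  0.049 ]
handle [0.5251 0.1697 0.094 ]
pad [0.5102 0.2269 0.116 ]
t1 [ 0.4406 -0.068   0.066 ] [-0.0006 -0.0583  0.    ]
t2 [ 0.423 -0.167  0.066]
jar [ 0.5634 -0.1009  0.087 ] bowl [ 0.545  -0.1962  0.051 ] jig [ 0.5336 -0.2879  0.084 ]
side t [ 0.442  -0.0687  0.066 ] [ 0.4269 -0.1642  0.066 ]  handle top [0.5278 0.1744 0.094 ]
```

Call:
{"op": "move_arm", "data": {
  "jaw": [0,0,0,0,0,0,0],
  "dp": [
    [0,0,-0.02],
    [0,0,-0.02],
    [0,0,-0.02],
    [0,0,0],
    [0,0,0],
    [0,0,0],
    [0,0,0]
  ],
  "rotation": [
    [0,0,-0.0503],
    [0,0,-0.0503],
    [0,0,-0.0503],
    [0,0,-0.0503],
    [0,0,-0.0503],
    [0,0,-0.0503],
    [0,0,-0.0503]
  ]
}}

```text
clock: 0.98
position: [0.2693, -0.5638, 0.2395]
tool_rot: [-3.141, -0.001, 1.557]
force: [-0.3, 0.3, -0.2]
grip_width: 0.0851
```

```bash
cat >> h.py <<'E'
from scipy.spatial.transform import Rotation as Ro
def plan(*targets):
    """per-leg tool-frame shift in 800 mm units, from the measured pose"""
    s=bot.observe();p=np.array(s["position"]);R=Ro.from_euler("xyz",s["tool_rot"]).as_matrix()
    print("t",round(s["clock"],2),"p",p.round(4),"rpy",np.round(s["tool_rot"],4),"F",np.round(s["force"],1),"w",round(s["grip_width"],4))
    for t in targets:
        d=R.T@(np.array(t)-p);n=int(np.ceil(np.linalg.norm(d)/.05));print(t,"total",(d/.8).round(4),"rows",n,"each",(d/.8/n).round(4));p=np.array(t)
E
python3 - <<'E'
from h import *
print(bot.observe()["qpos"].round(3)); plan((.525,.1705,.2),(.525,.1705,.067))
E
```

```text
[ 1.226  0.49  -0.291  1.533  0.149  1.141  0.892]
t 0.97 p [ 0.2693 -0.5638  0.2395] rpy [-3.1412e+00 -6.0000e-04  1.5571e+00] F [-0.3  0.3 -0.2] w 0.0851
(0.525, 0.1705, 0.2) total [0.9221 0.3071 0.0498] rows 16 each [0.0576 0.0192 0.0031]
(0.525, 0.1705, 0.067) total [-1.000e-04  1.000e-04  1.662e-01] rows 3 each [-0.      0.      0.0554]
```

Call:
{"op": "move_arm", "data": {
  "jaw": [0,0,0,0,0,0,0,0,0,0],
  "dp": [
    [0.0576,0.0192,0.003],
    [0.0576,0.0192,0.003],
    [0.0576,0.0192,0.003],
    [0.0576,0.0192,0.003],
    [0.0576,0.0192,0.003],
    [0.0576,0.0192,0.003],
    [0.0576,0.0192,0.003],
    [0.0576,0.0192,0.003],
    [0.0576,0.0192,0.003],
    [0.0576,0.0192,0.003]
  ],
  "rotation": [
    [0,0,0],
    [0,0,0],
    [0,0,0],
    [0,0,0],
    [0,0,0],
    [0,0,0],
    [0,0,0],
    [0,0,0],
    [0,0,0],
    [0,0,0]
  ]
}}

```text
clock: 2.22
position: [0.4319, -0.1047, 0.2158]
tool_rot: [-3.142, 0.0, 1.552]
force: [0.1, -0.5, 0.7]
grip_width: 0.0853
```

Call:
{"op": "move_arm", "data": {
  "jaw": [0,0,0,0,0,0,0],
  "dp": [
    [0.0576,0.0192,0.003],
    [0.0576,0.0192,0.003],
    [0.0576,0.0192,0.003],
    [0.0576,0.0192,0.003],
    [0.0576,0.0192,0.003],
    [0.0576,0.0192,0.003],
    [0,0,0]
  ],
  "rotation": [
    [0,0,0],
    [0,0,0],
    [0,0,0],
    [0,0,0],
    [0,0,0],
    [0,0,0],
    [0,0,0]
  ]
}}

```text
clock: 3.1
position: [0.5289, 0.1723, 0.2009]
tool_rot: [-3.14, -0.002, 1.556]
force: [-0.9, -0.1, -0.3]
grip_width: 0.0853
```

```bash
python3 - <<'E'
from h import *
import cv2
plan((.525,.1705,.2),(.525,.1705,.067))
s=grab_frame("side");t=grab_frame("top")
a=cv2.resize(s[60:260,180:400],None,fx=2.7,fy=2.7,interpolation=cv2.INTER_CUBIC)
cv2.imwrite("pics/s1.png",a)
print(proj("side",(.525,.1705,.094)),proj("side",bot.observe()["position"]))
E
```

```text
t 3.1 p [0.5289 0.1723 0.2009] rpy [-3.1405e+00 -1.7000e-03  1.5563e+00] F [-0.9 -0.1 -0.3] w 0.0853
(0.525, 0.1705, 0.2) total [-0.0024 -0.0048  0.0011] rows 1 each [-0.0024 -0.0048  0.0011]
(0.525, 0.1705, 0.067) total [-0.0003  0.0002  0.1662] rows 3 each [-0.0001  0.0001  0.0554]
[261.34314267 171.19771088] [259.36326841 129.56145719]
```

View pics/s1.png

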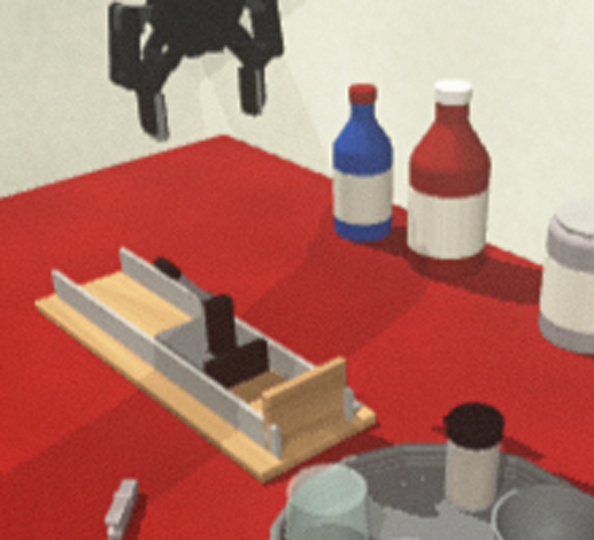

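The side crop shows the open fingertips at crop (155,135) and (255,112), which is about full (256,106). The reported TCP projects to (259,130), while the handle top agrees with its projection. I'll check this mismatch in the top view.

```bash
python3 - <<'E'
from h import *
import cv2
p=bot.observe()["position"];t=grab_frame("top");s=grab_frame("side")
u=proj("top",p);print(u,proj("top",p+[0,0,.06]),proj("top",(.269,-.564,.191)))
for im,n in((t,"top"),(s,"side")):
    for dy,c in((0,(0,255,0)),(.0425,(255,255,0)),(-.0425,(255,0,255))):
        cv2.drawMarker(im,tuple(int(round(x)) for x in proj(n,p+[dy,0,0])),c,cv2.MARKER_CROSS,5,1)
a=cv2.resize(t[130:250,170:330],None,fx=3,fy=3,interpolation=cv2.INTER_CUBIC)
b=cv2.resize(s[50:170,200:320],None,fx=3,fy=3,interpolation=cv2.INTER_CUBIC)
cv2.imwrite("pics/chk.png",cv2.vconcat([a]) if 0 else cv2.hconcat([cv2.resize(a,(440,330)),b[:330]]))
E
```

```text
[249.18273328 185.49921779] [245.47448549 182.1407521 ] [534.62900935 283.48552902]
```

View pics/chk.png

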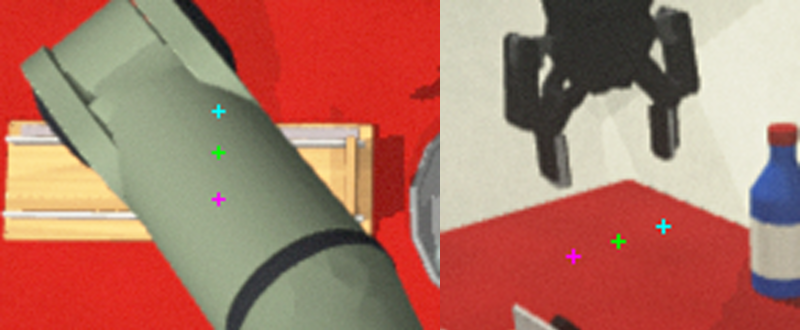

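The side view puts the fingertips about 20 px higher than the reported TCP. I'll go down straddling the handle, stop above it, and look again.

Call:
{"op": "move_arm", "data": {
  "jaw": [0,0,0,0],
  "dp": [
    [-0.0024,-0.0048,0.04],
    [0,0,0.04],
    [0,0,0.02],
    [0,0,0]
  ],
  "rotation": [
    [0,0,0],
    [0,0,0],
    [0,0,0],
    [0,0,0]
  ]
}}

```text
clock: 3.8
position: [0.525, 0.1661, 0.1212]
tool_rot: [-3.141, 0.0, 1.551]
force: [-0.0, 0.1, 0.3]
grip_width: 0.0854
```

```bash
python3 - <<'E'
from h import *
import cv2
plan((.525,.1705,.067))
p=bot.observe()["position"];s=grab_frame("side")
for dy,c in((0,(0,255,0)),(.0425,(255,255,0)),(-.0425,(255,0,255))):
    cv2.drawMarker(s,tuple(int(round(x)) for x in proj("side",p+[dy,0,0])),c,cv2.MARKER_CROSS,5,1)
cv2.imwrite("pics/s2.png",cv2.resize(s[80:240,180:340],None,fx=3.5,fy=3.5,interpolation=cv2.INTER_CUBIC))
E
```

```text
t 3.8 p [0.525  0.1661 0.1212] rpy [-3.1405e+00  5.0000e-04  1.5512e+00] F [-0.   0.1  0.3] w 0.0854
(0.525, 0.1705, 0.067) total [ 0.0055 -0.      0.0677] rows 2 each [ 0.0028 -0.      0.0339]
```

View pics/s2.png

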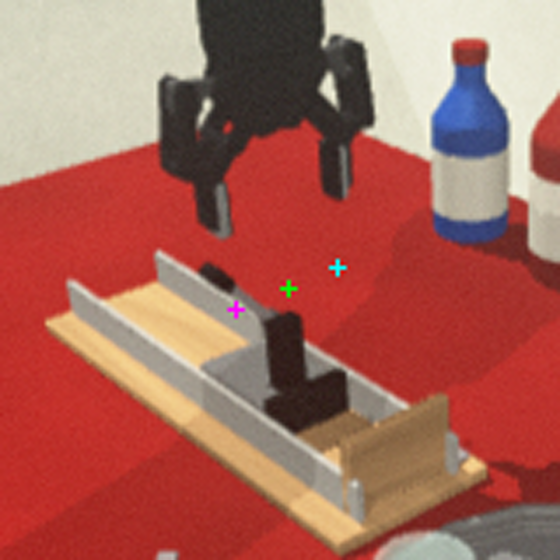

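```bash
python3 - <<'E'
from h import *
import cv2
s=cv2.imread("pics/side0.png");t=cv2.imread("pics/top0.png")
p=np.array([.2693,-.5636,.1913]);yv=np.array([np.sin(.4458),-np.cos(.4458),0])
for im,n in((t,"top"),(s,"side")):
  for z,k in((0,0),(.055,1)):
    for a,c in((0,(0,255,0)),(.05,(255,255,0)),(-.05,(255,0,255))):
        u=proj(n,p+a*yv+[0,0,z]);print(n,z,a,u.round(1))
        cv2.drawMarker(im,tuple(int(round(x)) for x in u),c,[cv2.MARKER_CROSS,cv2.MARKER_SQUARE][k],5,1)
a=cv2.resize(t[250:330,500:600],(600,480),interpolation=cv2.INTER_CUBIC)
cv2.imwrite("pics/c3.png",cv2.hconcat([cv2.resize(a,(430,344)),cv2.resize(s[314:400,500:590],(360,344))]))
E
```

```text
top 0 0 [534.5 283.4]
top 0 0.05 [551.6 274.7]
top 0 -0.05 [517.3 292.1]
top 0.055 0 [543.9 284.6]
top 0.055 0.05 [561.8 275.6]
top 0.055 -0.05 [526.  293.8]
side 0 0 [588.3 545.7]
side 0 0.05 [677.7 582.1]
side 0 -0.05 [508.7 513.3]
side 0.055 0 [624.5 515.3]
side 0.055 0.05 [729.2 554.8]
side 0.055 -0.05 [532.7 480.7]
```

View pics/c3.png

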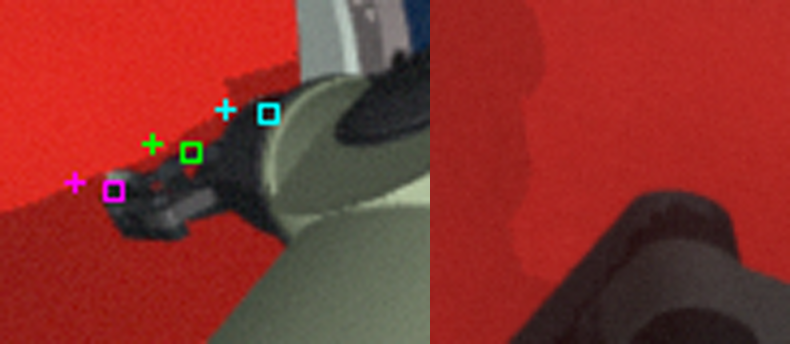

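The top crop from the start shows the fingertip near the marker drawn 55 mm above the TCP, which agrees with the side view. I'll test this by touch. Straddling the handle at nominal height is safe either way, and closing there shows whether the fin is between the pads.

Call:
{"op": "move_arm", "data": {
  "jaw": [0,0,0,150,255,255,255,255],
  "dp": [
    [0.0028,0,0.034],
    [0.0028,0,0.034],
    [0,0,0],
    [0,0,0],
    [0,0,0],
    [0,0,0],
    [0,0,0],
    [0,0,0]
  ],
  "rotation": [
    [0,0,0],
    [0,0,0],
    [0,0,0],
    [0,0,0],
    [0,0,0],
    [0,0,0],
    [0,0,0],
    [0,0,0]
  ],
  "squeeze": 20
}}

```text
clock: 4.85
position: [0.5254, 0.1712, 0.0672]
tool_rot: [3.141, -0.0, 1.552]
force: [0.0, -0.2, -1.2]
grip_width: -0.0
```

```bash
python3 - <<'E'
from h import *
import cv2
plan((.525,.1705,.067))
p=bot.observe()["position"];s=grab_frame("side")
cv2.drawMarker(s,tuple(int(round(x)) for x in proj("side",p)),(0,255,0),cv2.MARKER_CROSS,5,1)
cv2.imwrite("pics/s3.png",cv2.resize(s[80:240,180:340],None,fx=3.5,fy=3.5,interpolation=cv2.INTER_CUBIC))
E
```

```text
t 4.85 p [0.5254 0.1712 0.0672] rpy [ 3.1415 -0.      1.5518] F [ 0.  -0.2 -1.2] w -0.0
(0.525, 0.1705, 0.067) total [-0.0009 -0.0005  0.0003] rows 1 each [-0.0009 -0.0005  0.0003]
```

View pics/s3.png

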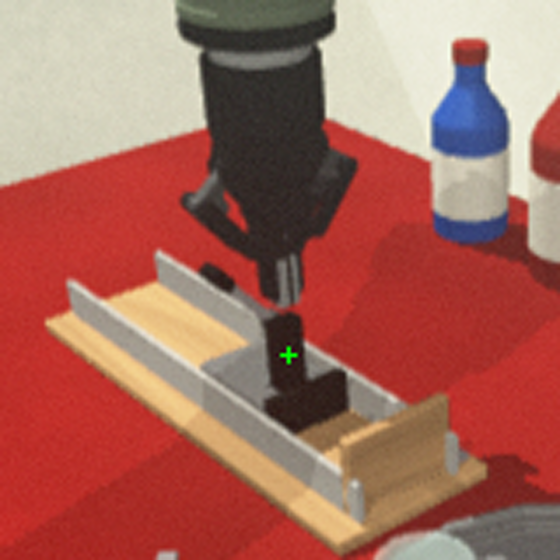

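The closed width of 0 and the picture (shut tips at crop (287,304), just above the handle top at (283,315)) confirm it. The real fingertips are about 40 mm behind the reported TCP, so I'll apply that offset throughout. Next I open, descend and pinch the handle.

Call:
{"op": "move_arm", "data": {
  "jaw": [0,0,0,0,0,150,255,255,255,255],
  "dp": [
    [0,0,0],
    [0,0,0],
    [0,0,0.02],
    [0,0,0.03],
    [0,0,0],
    [0,0,0],
    [0,0,0],
    [0,0,0],
    [0,0,0],
    [0,0,0]
  ],
  "rotation": [
    [0,0,0],
    [0,0,0],
    [0,0,0],
    [0,0,0],
    [0,0,0],
    [0,0,0],
    [0,0,0],
    [0,0,0],
    [0,0,0],
    [0,0,0]
  ],
  "squeeze": 40
}}

```text
clock: 6.15
position: [0.5254, 0.1713, 0.0276]
tool_rot: [3.141, -0.0, 1.552]
force: [-2.9, -0.6, 7.0]
grip_width: 0.0234
```

```bash
python3 - <<'E'
from h import *
plan()
p=np.array([.5254,.1712,.0672])
for z in (.03,.035,.04,.045): print(z,(proj("side",p+[0,0,z])-[180,80])*3.5)
E
```

```text
t 6.15 p [0.5254 0.1713 0.0276] rpy [ 3.1411 -0.      1.5519] F [-2.9 -0.6  7. ] w 0.0234
0.03 [284.18976384 314.58595987]
0.035 [283.59758738 308.20565858]
0.04 [283.00182149 301.78668363]
0.045 [282.40243343 295.32868233]
```

Call:
{"op": "move_arm", "data": {
  "jaw": [255,255,255,255,255,255,255,255,255],
  "dp": [
    [0.018,0,0],
    [0.018,0,0],
    [0.018,0,0],
    [0.018,0,0],
    [0.018,0,0],
    [0.018,0,0],
    [0.018,0,0],
    [0.018,0,0],
    [0,0,0]
  ],
  "rotation": [
    [0,0,0],
    [0,0,0],
    [0,0,0],
    [0,0,0],
    [0,0,0],
    [0,0,0],
    [0,0,0],
    [0,0,0],
    [0,0,0]
  ]
}}

```text
clock: 7.28
position: [0.5277, 0.2878, 0.0277]
tool_rot: [3.141, -0.001, 1.553]
force: [-0.3, 1.7, 8.6]
grip_width: 0.0237
```

Call:
{"op": "move_arm", "data": {
  "jaw": [0,0,0,0,0,0,0],
  "dp": [
    [0,0,0],
    [0,0,0],
    [0,0,0],
    [0,0,-0.03],
    [0,0,-0.06],
    [0,0,-0.06],
    [0,0,0]
  ],
  "rotation": [
    [0,0,0],
    [0,0,0],
    [0,0,0],
    [0,0,0],
    [0,0,0],
    [0,0,0],
    [0,0,0]
  ]
}}

```text
clock: 8.15
position: [0.529, 0.2872, 0.1506]
tool_rot: [3.137, -0.003, 1.551]
force: [0.1, -0.3, -0.7]
grip_width: 0.0853
```

```bash
python3 - <<'E'
from h import *
import cv2
plan((.441,-.068,.12),(.441,-.068,-.001))
s=grab_frame("side");t=grab_frame("top");cv2.imwrite("pics/s4.png",s);cv2.imwrite("pics/t4.png",t)
a=cv2.resize(s[140:320,185:355],None,fx=2.3,fy=2.3,interpolation=cv2.INTER_CUBIC);b=cv2.resize(t[155:265,310:445],None,fx=2.9,fy=2.9,interpolation=cv2.INTER_CUBIC)
b=cv2.copyMakeBorder(b,0,max(0,a.shape[0]-b.shape[0]),0,0,cv2.BORDER_CONSTANT)[:a.shape[0]]
cv2.imwrite("pics/m4.png",cv2.hconcat([a,b]))
E
```

```text
t 8.15 p [0.529  0.2872 0.1506] rpy [ 3.1370e+00 -2.6000e-03  1.5514e+00] F [ 0.1 -0.3 -0.7] w 0.0853
(0.441, -0.068, 0.12) total [-0.4462 -0.1015  0.0366] rows 8 each [-0.0558 -0.0127  0.0046]
(0.441, -0.068, -0.001) total [-0.0004 -0.0007  0.1512] rows 3 each [-0.0001 -0.0002  0.0504]
```

View pics/m4.png

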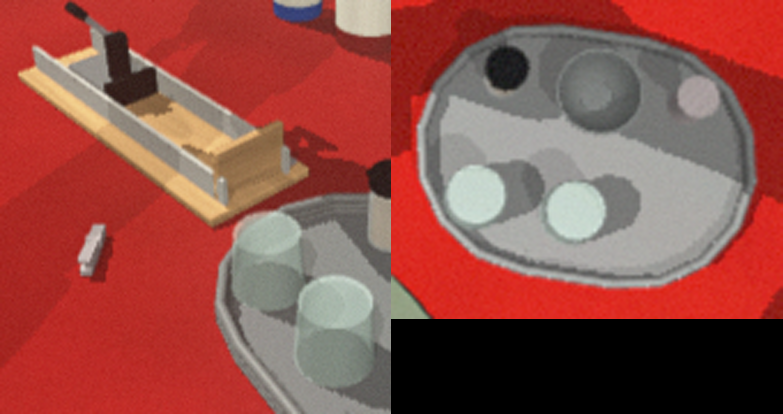

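Fence is open (about 205 mm from the stop) and both tumblers are unmoved, so I'll pick tumbler 1 (nearer the rack).

Call:
{"op": "move_arm", "data": {
  "jaw": [0,0,0,0,0,0,0,0,0],
  "dp": [
    [-0.0558,-0.0127,0.0046],
    [-0.0558,-0.0127,0.0046],
    [-0.0558,-0.0127,0.0046],
    [-0.0558,-0.0127,0.0046],
    [-0.0558,-0.0127,0.0046],
    [-0.0558,-0.0127,0.0046],
    [-0.0558,-0.0127,0.0046],
    [-0.0558,-0.0127,0.0046],
    [0,0,0]
  ],
  "rotation": [
    [0,0,0],
    [0,0,0],
    [0,0,0],
    [0,0,0],
    [0,0,0],
    [0,0,0],
    [0,0,0],
    [0,0,0],
    [0,0,0]
  ]
}}

```text
clock: 9.38
position: [0.4376, -0.0722, 0.1164]
tool_rot: [-3.139, 0.001, 1.547]
force: [0.2, 0.9, -0.6]
grip_width: 0.0857
```

```bash
python3 - <<'E'
from h import *
import cv2
plan((.4412,-.0683,.04),(.4412,-.0683,-.003))
s=grab_frame("side");cv2.imwrite("pics/s5.png",s)
E
```

```text
t 9.38 p [ 0.4376 -0.0722  0.1164] rpy [-3.1387e+00  5.0000e-04  1.5470e+00] F [ 0.2  0.9 -0.6] w 0.0857
(0.4412, -0.0683, 0.04) total [0.0051 0.0047 0.0955] rows 2 each [0.0025 0.0023 0.0478]
(0.4412, -0.0683, -0.003) total [0.     0.0002 0.0537] rows 1 each [0.     0.0002 0.0537]
```

Call:
{"op": "move_arm", "data": {
  "jaw": [0,0,0,0],
  "dp": [
    [0,0,0.05],
    [0,0,0.05],
    [0,0,0],
    [0,0,0]
  ],
  "rotation": [
    [0,0,0],
    [0,0,0],
    [0,0,0],
    [0,0,0]
  ]
}}

```text
clock: 9.93
position: [0.44, -0.0684, 0.0385]
tool_rot: [3.141, -0.0, 1.553]
force: [-0.0, -0.5, 0.0]
grip_width: 0.0852
```

```bash
python3 - <<'E'
from h import *
import cv2
plan((.4412,-.0683,-.003))
s=grab_frame("side");cv2.imwrite("pics/s5.png",cv2.resize(s[140:320,220:400],None,fx=3,fy=3,interpolation=cv2.INTER_CUBIC))
E
```

```text
t 9.93 p [ 0.44   -0.0684  0.0385] rpy [ 3.1412e+00 -3.0000e-04  1.5531e+00] F [-0.  -0.5  0. ] w 0.0852
(0.4412, -0.0683, -0.003) total [0.0001 0.0015 0.0519] rows 1 each [0.0001 0.0015 0.0519]
```

View pics/s5.png

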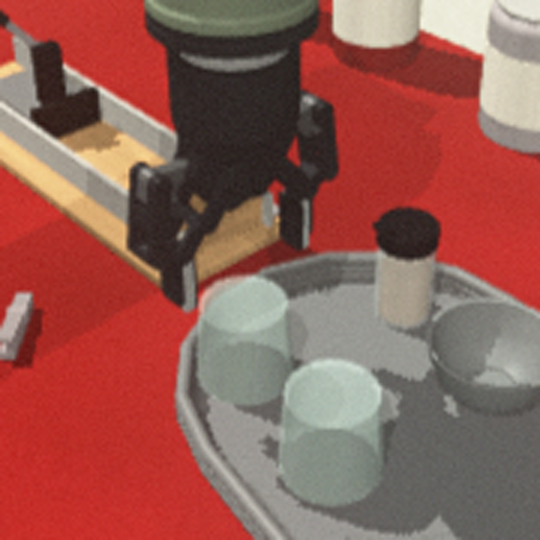

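Fingertips at crop (185,303) and (298,245) straddle tumbler 1's top at (245,303). Descending and gripping.

Call:
{"op": "move_arm", "data": {
  "jaw": [0,0,0,255,255,255,255],
  "dp": [
    [0,0.0015,0.026],
    [0,0,0.026],
    [0,0,0],
    [0,0,0],
    [0,0,0],
    [0,0,0],
    [0,0,0]
  ],
  "rotation": [
    [0,0,0],
    [0,0,0],
    [0,0,0],
    [0,0,0],
    [0,0,0],
    [0,0,0],
    [0,0,0]
  ],
  "squeeze": 30
}}

```text
clock: 10.85
position: [0.4415, -0.0693, -0.0026]
tool_rot: [3.14, 0.0, 1.552]
force: [-3.4, 0.4, 17.6]
grip_width: 0.0588
```

```bash
python3 - <<'E'
from h import *
plan((.4412,-.0683,.12),(.522,.092,.12),(.522,.092,.006))
E
```

```text
t 10.85 p [ 0.4415 -0.0693 -0.0026] rpy [3.1396e+00 5.0000e-04 1.5519e+00] F [-3.4  0.4 17.6] w 0.0588
(0.4412, -0.0683, 0.12) total [ 1.100e-03 -1.000e-04 -1.532e-01] rows 3 each [ 0.0004 -0.     -0.0511]
(0.522, 0.092, 0.12) total [2.022e-01 9.720e-02 1.000e-04] rows 4 each [0.0506 0.0243 0.    ]
(0.522, 0.092, 0.006) total [ 1.000e-04 -3.000e-04  1.425e-01] rows 3 each [ 0.     -0.0001  0.0475]
```

Call:
{"op": "move_arm", "data": {
  "jaw": [255,255,255,255,255,255,255,255,255,255],
  "dp": [
    [0,0,-0.03],
    [0,0,-0.04],
    [0,0,-0.043],
    [0,0,-0.04],
    [0.04,0.0194,0],
    [0.04,0.0194,0],
    [0.041,0.0194,0],
    [0.041,0.0194,0],
    [0.041,0.0194,0],
    [0,0,0]
  ],
  "rotation": [
    [0,0,0],
    [0,0,0],
    [0,0,0],
    [0,0,0],
    [0,0,0],
    [0,0,0],
    [0,0,0],
    [0,0,0],
    [0,0,0],
    [0,0,0]
  ]
}}

```text
clock: 12.1
position: [0.5219, 0.0946, 0.1192]
tool_rot: [3.141, -0.002, 1.555]
force: [0.8, -0.8, -1.7]
grip_width: 0.0585
```

Call:
{"op": "move_arm", "data": {
  "jaw": [255,255,255,255],
  "dp": [
    [0,0,0.03],
    [0,0,0.03],
    [0,0,0],
    [0,0,0]
  ],
  "rotation": [
    [0,0,0],
    [0,0,0],
    [0,0,0],
    [0,0,0]
  ]
}}

```text
clock: 12.6
position: [0.5216, 0.0916, 0.0716]
tool_rot: [3.141, -0.0, 1.552]
force: [-0.1, 0.1, -1.6]
grip_width: 0.0584
```

```bash
python3 - <<'E'
from h import *
import cv2
plan((.5222,.092,.03),(.5222,.092,.005))
s=grab_frame("side");cv2.imwrite("pics/s6.png",cv2.resize(s[120:260,180:340],None,fx=3.5,fy=3.5,interpolation=cv2.INTER_CUBIC))
E
```

```text
t 12.6 p [0.5216 0.0916 0.0716] rpy [ 3.1408e+00 -2.0000e-04  1.5515e+00] F [-0.1  0.1 -1.6] w 0.0584
(0.5222, 0.092, 0.03) total [0.0005 0.0006 0.0519] rows 1 each [0.0005 0.0006 0.0519]
(0.5222, 0.092, 0.005) total [-0.     -0.      0.0312] rows 1 each [-0.     -0.      0.0312]
```

View pics/s6.png

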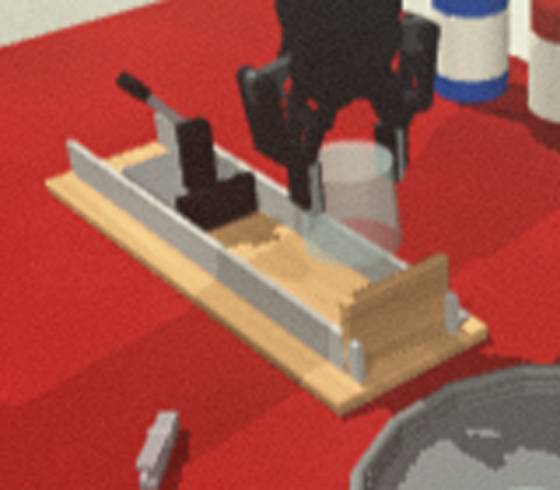

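Glass 1 is upright and above the lane (crop (360,200)). Lowering it now.

Call:
{"op": "move_arm", "data": {
  "jaw": [255,255,255,255,255],
  "dp": [
    [0,0.0005,0.04],
    [0,0,0.025],
    [0,0,0.01],
    [0,0,0.004],
    [0,0,0]
  ],
  "rotation": [
    [0,0,0],
    [0,0,0],
    [0,0,0],
    [0,0,0],
    [0,0,0]
  ]
}}

```text
clock: 13.28
position: [0.5221, 0.0918, 0.0079]
tool_rot: [3.141, -0.0, 1.552]
force: [-0.7, -0.9, -1.8]
grip_width: 0.0579
```

Call:
{"op": "move_arm", "data": {
  "jaw": [255,255,255],
  "dp": [
    [0,0,0.0035],
    [0,0,0],
    [0,0,0]
  ],
  "rotation": [
    [0,0,0],
    [0,0,0],
    [0,0,0]
  ]
}}

```text
clock: 13.65
position: [0.5218, 0.0918, 0.0046]
tool_rot: [3.141, -0.0, 1.552]
force: [-0.5, -0.4, -0.4]
grip_width: 0.0581
```

Call:
{"op": "move_arm", "data": {
  "jaw": [60,0,0,0,0,0,0,0],
  "dp": [
    [0,0,0],
    [0,0,0],
    [0,0,0],
    [0,0,-0.04],
    [0,0,-0.05],
    [0,0,-0.05],
    [0,0,-0.01],
    [0,0,0]
  ],
  "rotation": [
    [0,0,0],
    [0,0,0],
    [0,0,0],
    [0,0,0],
    [0,0,0],
    [0,0,0],
    [0,0,0],
    [0,0,0]
  ]
}}

```text
clock: 14.65
position: [0.5218, 0.0915, 0.1244]
tool_rot: [3.141, 0.0, 1.552]
force: [-0.9, -1.1, -0.9]
grip_width: 0.0856
```

```bash
python3 - <<'E'
from h import *
import cv2
t=grab_frame("top");s=grab_frame("side");cv2.imwrite("pics/s7f.png",s);cv2.imwrite("pics/t7f.png",t)
plan((.423,-.167,.12),(.423,-.167,-.004))
a=cv2.resize(s[140:320,185:355],None,fx=2.3,fy=2.3,interpolation=cv2.INTER_CUBIC);b=cv2.resize(t[155:265,310:445],None,fx=2.9,fy=2.9,interpolation=cv2.INTER_CUBIC)
b=cv2.copyMakeBorder(b,0,max(0,a.shape[0]-b.shape[0]),0,0,cv2.BORDER_CONSTANT)[:a.shape[0]]
cv2.imwrite("pics/m7.png",cv2.hconcat([a,b]))
E
```

```text
t 14.75 p [0.5212 0.0915 0.1234] rpy [-3.1402e+00  3.0000e-04  1.5519e+00] F [ 0.4 -1.2 -0.2] w 0.0856
(0.423, -0.167, 0.12) total [-0.3254 -0.1166  0.0046] rows 6 each [-0.0542 -0.0194  0.0008]
(0.423, -0.167, -0.004) total [1.00e-04 2.00e-04 1.55e-01] rows 3 each [0.     0.0001 0.0517]
```

View pics/m7.png

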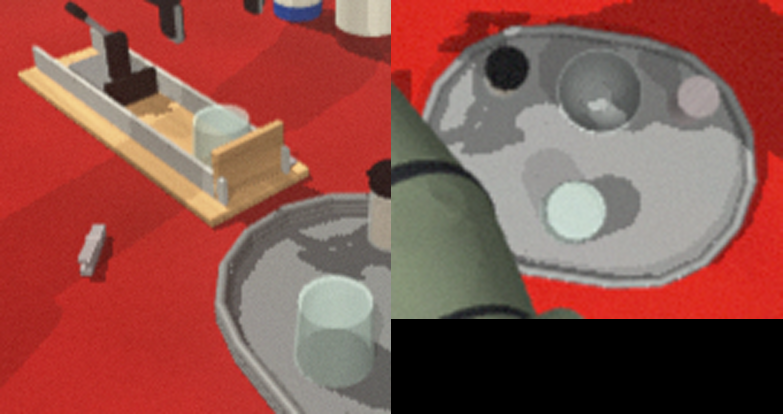

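Tumbler 1 stands upright in the lane by the stop, and tumbler 2 is still at the same spot. Fetching it, gripping a little lower.

Call:
{"op": "move_arm", "data": {
  "jaw": [0,0,0,0,0,0,0,0,0,0],
  "dp": [
    [-0.054,-0.019,0.0],
    [-0.054,-0.019,0.0],
    [-0.054,-0.019,0.0],
    [-0.054,-0.019,0.0],
    [-0.054,-0.019,0],
    [-0.0548,-0.0198,0.005],
    [0,0,0.05],
    [0,0,0.05],
    [0,0,0],
    [0,0,0]
  ],
  "rotation": [
    [0,0,0],
    [0,0,0],
    [0,0,0],
    [0,0,0],
    [0,0,0],
    [0,0,0],
    [0,0,0],
    [0,0,0],
    [0,0,0],
    [0,0,0]
  ]
}}

```text
clock: 16.0
position: [0.4253, -0.166, 0.0411]
tool_rot: [-3.141, -0.0, 1.553]
force: [0.2, 0.9, 0.1]
grip_width: 0.0852
```

```bash
python3 - <<'E'
from h import *
plan((.4245,-.1665,-.007))
E
```

```text
t 16.0 p [ 0.4253 -0.166   0.0411] rpy [-3.1415e+00 -2.0000e-04  1.5526e+00] F [0.2 0.9 0.1] w 0.0852
(0.4245, -0.1665, -0.007) total [-0.0007 -0.0009  0.0601] rows 1 each [-0.0007 -0.0009  0.0601]
```

Call:
{"op": "move_arm", "data": {
  "jaw": [0,0,0,255,255,255,255],
  "dp": [
    [-0.0007,-0.0009,0.03],
    [0,0,0.03],
    [0,0,0],
    [0,0,0],
    [0,0,0],
    [0,0,0],
    [0,0,0]
  ],
  "rotation": [
    [0,0,0],
    [0,0,0],
    [0,0,0],
    [0,0,0],
    [0,0,0],
    [0,0,0],
    [0,0,0]
  ],
  "squeeze": 40
}}

```text
clock: 16.88
position: [0.4251, -0.1672, -0.0058]
tool_rot: [3.139, 0.001, 1.552]
force: [-3.9, 1.1, 22.7]
grip_width: 0.0603
```

Call:
{"op": "move_arm", "data": {
  "jaw": [255,255,255,255,255],
  "dp": [
    [0,0,-0.03],
    [0,0,-0.04],
    [0,0,-0.045],
    [0,0,-0.04],
    [0,0,0]
  ],
  "rotation": [
    [0,0,0],
    [0,0,0],
    [0,0,0],
    [0,0,0],
    [0,0,0]
  ]
}}

```text
clock: 17.5
position: [0.4254, -0.1675, 0.1191]
tool_rot: [3.138, 0.002, 1.551]
force: [0.1, -1.3, -3.0]
grip_width: 0.0598
```

```bash
python3 - <<'E'
from h import *
plan((.5237,.164,.116),(.5237,.164,.003))
E
```

```text
t 17.5 p [ 0.4254 -0.1675  0.1191] rpy [3.1375e+00 2.0000e-03 1.5513e+00] F [ 0.1 -1.3 -3. ] w 0.0598
(0.5237, 0.164, 0.116) total [0.4167 0.1147 0.0035] rows 7 each [0.0595 0.0164 0.0005]
(0.5237, 0.164, 0.003) total [ 0.0003 -0.0006  0.1412] rows 3 each [ 0.0001 -0.0002  0.0471]
```

Call:
{"op": "move_arm", "data": {
  "jaw": [255,255,255,255,255,255,255,255,255,255],
  "dp": [
    [0.046,0.0127,0],
    [0.046,0.0127,0],
    [0.046,0.0127,0],
    [0.046,0.0127,0],
    [0.046,0.0127,0],
    [0.046,0.0127,0],
    [0.046,0.0127,0],
    [0.046,0.0127,0],
    [0.0475,0.013,0],
    [0,0,0]
  ],
  "rotation": [
    [0,0,0],
    [0,0,0],
    [0,0,0],
    [0,0,0],
    [0,0,0],
    [0,0,0],
    [0,0,0],
    [0,0,0],
    [0,0,0],
    [0,0,0]
  ]
}}

```text
clock: 18.75
position: [0.5219, 0.1669, 0.116]
tool_rot: [-3.141, -0.001, 1.556]
force: [-0.1, -0.1, -2.2]
grip_width: 0.0595
```

Call:
{"op": "move_arm", "data": {
  "jaw": [255,255,255,255],
  "dp": [
    [0,0,0.03],
    [0,0,0.04],
    [0,0,0],
    [0,0,0]
  ],
  "rotation": [
    [0,0,0],
    [0,0,0],
    [0,0,0],
    [0,0,0]
  ]
}}

```text
clock: 19.25
position: [0.5224, 0.1636, 0.0613]
tool_rot: [3.141, -0.0, 1.552]
force: [-0.4, 0.9, -1.7]
grip_width: 0.06
```

```bash
python3 - <<'E'
from h import *
import cv2
plan((.5237,.164,.03),(.5237,.164,.006))
s=grab_frame("side");cv2.imwrite("pics/s8.png",cv2.resize(s[120:260,180:340],None,fx=3.5,fy=3.5,interpolation=cv2.INTER_CUBIC))
E
```

```text
t 19.25 p [0.5224 0.1636 0.0613] rpy [ 3.1412e+00 -1.0000e-04  1.5517e+00] F [-0.4  0.9 -1.7] w 0.06
(0.5237, 0.164, 0.03) total [0.0005 0.0016 0.0391] rows 1 each [0.0005 0.0016 0.0391]
(0.5237, 0.164, 0.006) total [-0.   -0.    0.03] rows 1 each [-0.   -0.    0.03]
```

View pics/s8.png

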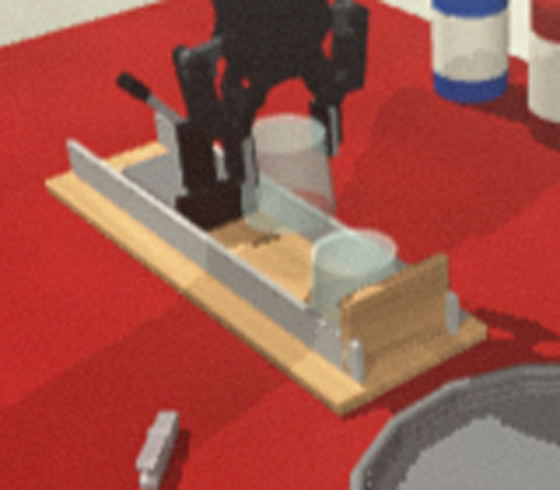

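Glass 2 is upright above the lane at crop (290,170), between glass 1 and the fence. Lowering.

Call:
{"op": "move_arm", "data": {
  "jaw": [255,255,255,255,255,255],
  "dp": [
    [0,0.0016,0.04],
    [0,0,0.025],
    [0,0,0.005],
    [0,0,0.002],
    [0,0,0.001],
    [0,0,0]
  ],
  "rotation": [
    [0,0,0],
    [0,0,0],
    [0,0,0],
    [0,0,0],
    [0,0,0],
    [0,0,0]
  ]
}}

```text
clock: 20.05
position: [0.5238, 0.1638, 0.0026]
tool_rot: [3.141, -0.0, 1.552]
force: [-0.6, -0.7, -1.5]
grip_width: 0.0601
```

Call:
{"op": "move_arm", "data": {
  "jaw": [255,255],
  "dp": [
    [0,0,0.0018],
    [0,0,0]
  ],
  "rotation": [
    [0,0,0],
    [0,0,0]
  ]
}}

```text
clock: 20.3
position: [0.5235, 0.1637, 0.0006]
tool_rot: [3.142, -0.0, 1.552]
force: [-0.7, -0.0, -1.5]
grip_width: 0.0598
```

Call:
{"op": "move_arm", "data": {
  "jaw": [255,255],
  "dp": [
    [0,0,0.0016],
    [0,0,0]
  ],
  "rotation": [
    [0,0,0],
    [0,0,0]
  ]
}}

```text
clock: 20.55
position: [0.5236, 0.1638, 0.0003]
tool_rot: [3.141, 0.0, 1.552]
force: [-7.4, -2.5, 22.0]
grip_width: 0.0597
```

Call:
{"op": "move_arm", "data": {
  "jaw": [255,60,0,0,0,0,0,0,0],
  "dp": [
    [0,0,-0.0014],
    [0,0,0],
    [0,0,0],
    [0,0,0],
    [0,0,-0.04],
    [0,0,-0.05],
    [0,0,-0.05],
    [0,0,-0.01],
    [0,0,0]
  ],
  "rotation": [
    [0,0,0],
    [0,0,0],
    [0,0,0],
    [0,0,0],
    [0,0,0],
    [0,0,0],
    [0,0,0],
    [0,0,0],
    [0,0,0]
  ]
}}

```text
clock: 21.68
position: [0.5236, 0.1635, 0.1204]
tool_rot: [3.141, 0.0, 1.552]
force: [-0.6, 0.3, -0.4]
grip_width: 0.0856
```

```bash
python3 - <<'E'
from h import *
plan((.5282,.2875,.12),(.5282,.2875,.0275))
import cv2
s=grab_frame("side");cv2.imwrite("pics/s9.png",s)
# compare side views outside the gripper: does t1 look unchanged vs. s7f?
a=cv2.imread("pics/s7f.png")
for n,P in(("t1 top",(.522,.092,.072)),("t2 top",(.5237,.164,.072)),("handle",(.528,.2875,.094))):print(n,proj("side",P).round(1))
E
```

```text
t 21.68 p [0.5236 0.1635 0.1204] rpy [3.1412e+00 1.0000e-04 1.5516e+00] F [-0.6  0.3 -0.4] w 0.0856
(0.5282, 0.2875, 0.12) total [0.155  0.0028 0.0005] rows 3 each [0.0517 0.0009 0.0002]
(0.5282, 0.2875, 0.0275) total [ 0.     -0.      0.1156] rows 2 each [ 0.     -0.      0.0578]
t1 top [281.2 191.7]
t2 top [263.2 180.2]
handle [235.6 155.2]
```

Call:
{"op": "move_arm", "data": {
  "jaw": [0,0,0,0,0,0,0,0,0,0],
  "dp": [
    [0.039,0.0007,0],
    [0.039,0.0007,0],
    [0.039,0.0007,0],
    [0.038,0.0007,0],
    [0,0,0],
    [0,0,0.03],
    [0,0,0.04],
    [0,0,0.03],
    [0,0,0.0155],
    [0,0,0]
  ],
  "rotation": [
    [0,0,0],
    [0,0,0],
    [0,0,0],
    [0,0,0],
    [0,0,0],
    [0,0,0],
    [0,0,0],
    [0,0,0],
    [0,0,0],
    [0,0,0]
  ]
}}

```text
clock: 22.98
position: [0.5276, 0.2871, 0.0272]
tool_rot: [-3.14, 0.001, 1.552]
force: [0.4, -0.7, -0.6]
grip_width: 0.0851
```

Call:
{"op": "move_arm", "data": {
  "jaw": [150,255,255,255,255],
  "dp": [
    [0,0,0],
    [0,0,0],
    [0,0,0],
    [0,0,0],
    [0,0,0]
  ],
  "rotation": [
    [0,0,0],
    [0,0,0],
    [0,0,0],
    [0,0,0],
    [0,0,0]
  ],
  "squeeze": 50
}}

```text
clock: 23.6
position: [0.5277, 0.288, 0.0287]
tool_rot: [-3.141, -0.0, 1.552]
force: [-5.1, -1.5, 9.6]
grip_width: 0.023
```

Call:
{"op": "move_arm", "data": {
  "jaw": [255,255,255,255,255,255],
  "dp": [
    [-0.015,0,0],
    [-0.018,0,0],
    [-0.018,0,0],
    [-0.015,0,0],
    [-0.006,0,0],
    [0,0,0]
  ],
  "rotation": [
    [0,0,0],
    [0,0,0],
    [0,0,0],
    [0,0,0],
    [0,0,0],
    [0,0,0]
  ]
}}

```text
clock: 24.35
position: [0.5265, 0.2293, 0.0286]
tool_rot: [-3.141, 0.001, 1.552]
force: [-7.1, -2.1, 13.2]
grip_width: 0.0232
```

Call:
{"op": "move_arm", "data": {
  "jaw": [255,255,255,255,255],
  "dp": [
    [-0.004,0,0],
    [-0.004,0,0],
    [-0.003,0,0],
    [0,0,0],
    [0,0,0]
  ],
  "rotation": [
    [0,0,0],
    [0,0,0],
    [0,0,0],
    [0,0,0],
    [0,0,0]
  ]
}}

```text
clock: 24.98
position: [0.5264, 0.2211, 0.0286]
tool_rot: [-3.141, 0.0, 1.552]
force: [-6.5, -0.9, 12.0]
grip_width: 0.0231
```

Call:
{"op": "move_arm", "data": {
  "jaw": [255,255,255,255],
  "dp": [
    [-0.003,0,0],
    [-0.003,0,0],
    [0,0,0],
    [0,0,0]
  ],
  "rotation": [
    [0,0,0],
    [0,0,0],
    [0,0,0],
    [0,0,0]
  ]
}}

```text
clock: 25.48
position: [0.5263, 0.2165, 0.0286]
tool_rot: [-3.141, -0.0, 1.552]
force: [-6.0, 1.0, 11.9]
grip_width: 0.0229
```

Call:
{"op": "move_arm", "data": {
  "jaw": [255,255,255],
  "dp": [
    [-0.002,0,0],
    [0,0,0],
    [0,0,0]
  ],
  "rotation": [
    [0,0,0],
    [0,0,0],
    [0,0,0]
  ]
}}

```text
clock: 25.85
position: [0.5263, 0.2151, 0.0286]
tool_rot: [-3.141, -0.0, 1.552]
force: [-6.7, 0.6, 11.2]
grip_width: 0.0229
```

Call:
{"op": "move_arm", "data": {
  "jaw": [255,255,255],
  "dp": [
    [-0.0018,0,0],
    [0,0,0],
    [0,0,0]
  ],
  "rotation": [
    [0,0,0],
    [0,0,0],
    [0,0,0]
  ]
}}

```text
clock: 26.22
position: [0.5263, 0.2138, 0.0287]
tool_rot: [-3.142, -0.001, 1.552]
force: [-7.3, 1.0, 10.8]
grip_width: 0.0232
```

Call:
{"op": "move_arm", "data": {
  "jaw": [255,255,255],
  "dp": [
    [-0.0016,0,0],
    [0,0,0],
    [0,0,0]
  ],
  "rotation": [
    [0,0,0],
    [0,0,0],
    [0,0,0]
  ]
}}

```text
clock: 26.6
position: [0.5263, 0.2126, 0.0286]
tool_rot: [-3.142, -0.001, 1.552]
force: [-6.8, 3.1, 11.0]
grip_width: 0.023
```

Call:
{"op": "move_arm", "data": {
  "jaw": [255,255,255],
  "dp": [
    [-0.0014,0,0],
    [0,0,0],
    [0,0,0]
  ],
  "rotation": [
    [0,0,0],
    [0,0,0],
    [0,0,0]
  ]
}}

```text
clock: 26.98
position: [0.5262, 0.2115, 0.0286]
tool_rot: [-3.142, -0.001, 1.552]
force: [-5.9, 2.6, 10.7]
grip_width: 0.023
```

Call:
{"op": "move_arm", "data": {
  "jaw": [255,255,255],
  "dp": [
    [-0.0012,0,0],
    [0,0,0],
    [0,0,0]
  ],
  "rotation": [
    [0,0,0],
    [0,0,0],
    [0,0,0]
  ]
}}

```text
clock: 27.35
position: [0.5262, 0.2109, 0.0286]
tool_rot: [3.142, -0.001, 1.553]
force: [-5.4, 4.6, 9.2]
grip_width: 0.0233
```

Call:
{"op": "move_arm", "data": {
  "jaw": [255,255,255],
  "dp": [
    [-0.0014,0,0],
    [0,0,0],
    [0,0,0]
  ],
  "rotation": [
    [0,0,0],
    [0,0,0],
    [0,0,0]
  ]
}}

```text
clock: 27.72
position: [0.5262, 0.2105, 0.0287]
tool_rot: [3.141, -0.002, 1.553]
force: [-4.7, 9.2, 7.2]
grip_width: 0.023
```

Call:
{"op": "move_arm", "data": {
  "jaw": [255,255,255],
  "dp": [
    [-0.0012,0,0],
    [0,0,0],
    [0,0,0]
  ],
  "rotation": [
    [0,0,0],
    [0,0,0],
    [0,0,0]
  ]
}}

```text
clock: 28.1
position: [0.5262, 0.2103, 0.0287]
tool_rot: [3.141, -0.003, 1.553]
force: [-3.7, 11.7, 4.3]
grip_width: 0.023
```

The row is tight: the fence stalled at y = 0.2103 with the force risen to 12 N. Drawing back about 10 mm.

Call:
{"op": "move_arm", "data": {
  "jaw": [255,255,255,255,255],
  "dp": [
    [0.005,0,0],
    [0.005,0,0],
    [0.0048,0,0],
    [0,0,0],
    [0,0,0]
  ],
  "rotation": [
    [0,0,0],
    [0,0,0],
    [0,0,0],
    [0,0,0],
    [0,0,0]
  ]
}}

```text
clock: 28.72
position: [0.5264, 0.2201, 0.0286]
tool_rot: [-3.142, -0.0, 1.552]
force: [-6.2, 2.0, 11.5]
grip_width: 0.0231
```

Backed off 9.8 mm. Releasing the handle and moving, shut, above the lever pad.

Call:
{"op": "move_arm", "data": {
  "jaw": [0,0,0,0,0,0,0,255,255,255],
  "dp": [
    [0,0,0],
    [0,0,0],
    [0,0,0],
    [0,0,-0.03],
    [0,0,-0.05],
    [0,0,-0.05],
    [0,0,0],
    [0.034,-0.012,0],
    [0.034,-0.012,0],
    [0,0,0]
  ],
  "rotation": [
    [0,0,0],
    [0,0,0],
    [0,0,0],
    [0,0,0],
    [0,0,0],
    [0,0,0],
    [0,0,0],
    [0,0,0],
    [0,0,0],
    [0,0,0]
  ]
}}

```text
clock: 29.98
position: [0.5074, 0.2766, 0.1314]
tool_rot: [-3.141, -0.001, 1.555]
force: [0.1, -0.5, -0.3]
grip_width: 0.0323
```

```bash
python3 - <<'E'
from h import *
plan((.508,.2745,.083),(.486,.2745,.028))
E
```

```text
t 29.98 p [0.5074 0.2766 0.1314] rpy [-3.1406e+00 -6.0000e-04  1.5549e+00] F [ 0.1 -0.5 -0.3] w 0.0323
(0.508, 0.2745, 0.083) total [-0.0026  0.0009  0.0606] rows 1 each [-0.0026  0.0009  0.0606]
(0.486, 0.2745, 0.028) total [-0.0005 -0.0274  0.0688] rows 2 each [-0.0002 -0.0137  0.0344]
```

Call:
{"op": "move_arm", "data": {
  "jaw": [255,255,255,255,255,255],
  "dp": [
    [0,0,0],
    [0,0,0],
    [0,0,0.03],
    [0,0,0.025],
    [0,0,0],
    [0,0,0]
  ],
  "rotation": [
    [0,0,0],
    [0,0,0],
    [0,0,0],
    [0,0,0],
    [0,0,0],
    [0,0,0]
  ]
}}

```text
clock: 30.72
position: [0.5088, 0.2748, 0.0885]
tool_rot: [3.141, -0.0, 1.552]
force: [0.0, 0.5, -0.1]
grip_width: -0.0
```

```bash
python3 - <<'E'
from h import *
import cv2
plan((.508,.2745,.083),(.486,.2745,.028))
p=bot.observe()["position"]
s=grab_frame("side");cv2.imwrite("pics/s10f.png",s)
cv2.imwrite("pics/s10.png",cv2.resize(s[90:230,180:320],None,fx=4,fy=4,interpolation=cv2.INTER_CUBIC))
E
```

```text
t 30.73 p [0.5088 0.2748 0.0885] rpy [ 3.1414e+00 -3.0000e-04  1.5518e+00] F [ 0.   0.5 -0.1] w -0.0
(0.508, 0.2745, 0.083) total [-0.0004 -0.001   0.0069] rows 1 each [-0.0004 -0.001   0.0069]
(0.486, 0.2745, 0.028) total [-0.0005 -0.0275  0.0687] rows 2 each [-0.0003 -0.0138  0.0344]
```

View pics/s10.png

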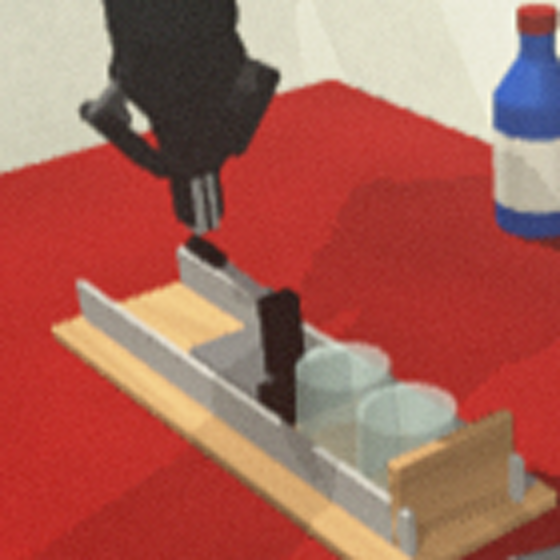

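Tips (203,228) are directly above the lever pad (203,250), and both glasses stand upright in a row with a gap to the fence. Pressing along the arc.

Call:
{"op": "move_arm", "data": {
  "jaw": [255,255,255,255,255,255],
  "dp": [
    [0,0,0.0145],
    [-0.0003,-0.0053,0.0053],
    [0,-0.0053,0.0053],
    [0,-0.0043,0.0062],
    [0,-0.0043,0.0062],
    [0,0,0]
  ],
  "rotation": [
    [0,0,0],
    [0,0,0],
    [0,0,0],
    [0,0,0],
    [0,0,0],
    [0,0,0]
  ]
}}

```text
clock: 31.52
position: [0.4929, 0.2745, 0.0576]
tool_rot: [-3.141, 0.0, 1.552]
force: [1.0, 1.3, 2.1]
grip_width: -0.0001
```

Call:
{"op": "move_arm", "data": {
  "jaw": [255,255,255,255,255,255],
  "dp": [
    [0,-0.0031,0.0068],
    [0,-0.0031,0.0068],
    [0,-0.002,0.007],
    [0,-0.002,0.007],
    [0,0,0],
    [0,0,0]
  ],
  "rotation": [
    [0,0,0],
    [0,0,0],
    [0,0,0],
    [0,0,0],
    [0,0,0],
    [0,0,0]
  ]
}}

```text
clock: 32.28
position: [0.4851, 0.2748, 0.036]
tool_rot: [-3.142, -0.0, 1.552]
force: [0.3, -0.1, -0.5]
grip_width: -0.0002
```

Call:
{"op": "move_arm", "data": {
  "jaw": [255,255,255,255],
  "dp": [
    [0,0,0.005],
    [0,0,0.004],
    [0,0,0],
    [0,0,0]
  ],
  "rotation": [
    [0,0,0],
    [0,0,0],
    [0,0,0],
    [0,0,0]
  ]
}}

```text
clock: 32.78
position: [0.4852, 0.2748, 0.0288]
tool_rot: [3.141, 0.0, 1.552]
force: [-0.2, -0.8, 3.5]
grip_width: 0.0002
```

```bash
python3 - <<'E'
from h import *
import cv2
plan()
s=grab_frame("side");cv2.imwrite("pics/s11.png",s)
a=cv2.imread("pics/s10f.png")
# raised pad region seen darker? compare dark pixels at raised-pad location and pressed-pad location
for n,P in(("raised",(.509,.2745,.110)),("down",(.485,.2745,.062))):
    u,v=proj("side",P).round().astype(int);print(n,u,v);print("before\n",a[v-6:v+7:2,u-8:u+9:2].mean(2).astype(int));print("now\n",s[v-6:v+7:2,u-8:u+9:2].mean(2).astype(int))
E
```

```text
t 32.77 p [0.4852 0.2748 0.0288] rpy [3.1414 0.     1.5519] F [-0.2 -0.8  3.5] w 0.0002
raised 231 154
before
 [[ 99  98  89 101  92  94  99  96  97]
 [ 96 103  53  38  50  86  99  96  95]
 [ 95 197  88  41  39  38  77  97  95]
 [ 97 143 188 129  48  33  37  95  94]
 [ 96 149 148 148 164  77  57 112  95]
 [ 88 146 154 147 146 173 173 115 118]
 [132 146 149 149 147 154 147 179 129]]
now
 [[ 40  40  41  42  45  45  42  52  97]
 [ 39  44  39  38  43  40  40  82  98]
 [ 44  40  39  43  42  41  50  91  93]
 [ 40  45  44  39  81  81  94  95  93]
 [ 41  42  44  60 199 158 101  90  92]
 [ 45  40  88  60 148 178 189 121  90]
 [117  69 114  50 147 151 145 166 149]]
down 226 173
before
 [[182 187 189 190 195 196 193 196 187]
 [190 184 183 185 184 191 195 192 196]
 [193 192 183 181 186 181 182 190 191]
 [207 201 193 190 185 185 182 181 183]
 [155 204 211 193 196 178 177 159 149]
 [154 150 179 215 196 143 146 141 144]
 [154 152 152 150 210 176 135 146 145]]
now
 [[146  39  41 117  71 114 110 196 177]
 [188  97  38 124  87 116 180 180 175]
 [198 148  60 126  91  54  72 120 122]
 [209 162  36  48  34  33  42 159 172]
 [149 204 150  48  63 103 116 149 126]
 [154 150 182 204 185 132 125 123 133]
 [153 155 153 148 192 120 114  99  97]]
```

The pad now lies at the "down" spot, with contact at tip height of about 0.069. One firm push to make sure, then lift off.

Call:
{"op": "move_arm", "data": {
  "jaw": [255,255,255,255,255],
  "dp": [
    [0,0,0.002],
    [0,0,0.0015],
    [0,0,0.001],
    [0,0,0],
    [0,0,0]
  ],
  "rotation": [
    [0,0,0],
    [0,0,0],
    [0,0,0],
    [0,0,0],
    [0,0,0]
  ]
}}

```text
clock: 33.45
position: [0.4854, 0.2765, 0.0273]
tool_rot: [3.14, -0.002, 1.553]
force: [-10.3, -1.4, 43.3]
grip_width: 0.0002
```

Call:
{"op": "move_arm", "data": {
  "jaw": [255,255,255,255,255,255,255,255],
  "dp": [
    [0,0,-0.005],
    [0,0,-0.03],
    [0,0,-0.05],
    [0,0,-0.06],
    [0,0,-0.06],
    [-0.03,-0.04,-0.03],
    [0,0,0],
    [0,0,0]
  ],
  "rotation": [
    [0,0,0],
    [0,0,0],
    [0,0,0],
    [0,0,0],
    [0,0,0],
    [0,0,0],
    [0,0,0],
    [0,0,0]
  ]
}}

```text
clock: 34.45
position: [0.453, 0.2513, 0.213]
tool_rot: [3.141, -0.0, 1.552]
force: [0.3, -0.7, 1.0]
grip_width: -0.0002
```

```bash
python3 - <<'E'
from h import *
import cv2
plan()
s=grab_frame("side");t=grab_frame("top");cv2.imwrite("pics/s12.png",s);cv2.imwrite("pics/t12.png",t)
a=cv2.imread("pics/s10f.png")
# lever dark pads; handle / glass shift between 'before press' and 'now'
for n,P in(("raised",(.509,.2745,.110)),("down",(.485,.2745,.062))):
    u,v=proj("side",P).round().astype(int);print(n);print(s[v-6:v+7:2,u-8:u+9:2].mean(2).astype(int))
for n,(x0,y0,x1,y1) in {"handle":(244,162,256,184),"stop+glass1":(268,185,310,215),"glass2":(254,175,278,200)}.items():
    r=cv2.matchTemplate(s[y0-8:y1+8,x0-8:x1+8],a[y0:y1,x0:x1],cv2.TM_CCOEFF_NORMED);_,m,_,l=cv2.minMaxLoc(r);print(n,"shift px",l[0]-8,l[1]-8,round(m,3))
b=cv2.imread("pics/side0.png")
for n,(x0,y0,x1,y1) in {"jar":(342,208,370,250),"bowl":(360,240,410,278),"jigger":(408,258,442,310)}.items():
    r=cv2.matchTemplate(s[y0-8:y1+8,x0-8:x1+8],b[y0:y1,x0:x1],cv2.TM_CCOEFF_NORMED);_,m,_,l=cv2.minMaxLoc(r);print(n,"shift px",l[0]-8,l[1]-8,round(m,3))
E
```

```text
t 34.45 p [0.453  0.2513 0.213 ] rpy [ 3.1413 -0.      1.5516] F [ 0.3 -0.7  1. ] w -0.0002
raised
[[ 94  95  97  99  94  95  94  96  95]
 [ 94 103  91  96  95  98  94  95  93]
 [100 198 138  97  98  93  92  92  98]
 [ 94 141 182 167 109  90  94  91  96]
 [ 96 147 146 141 198 159 100  91  94]
 [ 93 147 148 149 149 175 188 126  91]
 [128 150 149 149 149 151 147 184 165]]
down
[[181 185 188 192 193 194 192 196 181]
 [187 174 157 102  61 130 197 194 187]
 [196 100  43  44  38  39  83 128 123]
 [209 114  37  40  34  37  65 163 177]
 [149 195 150  55  94 124 153 135 131]
 [151 151 178 197 195 123 131 133 120]
 [154 151 152 150 180 122 134  95  96]]
handle shift px 0 0 0.952
stop+glass1 shift px 0 0 0.94
glass2 shift px 0 0 0.972
jar shift px 0 0 0.967
bowl shift px -3 -2 0.477
jigger shift px 1 0 0.814
```

The lever stays down after release, and handle, glasses and jar show no shift. The bowl match scored only 0.48, so I'll check it and the fence with sub-pixel measures.

```bash
python3 - <<'E'
from h import *
import cv2
a=cv2.imread("pics/s10f.png",0).astype(np.float32);s=cv2.imread("pics/s12.png",0).astype(np.float32)
for n,(x0,y0,x1,y1) in {"handle":(240,160,260,188),"glasses":(254,175,300,215)}.items():
    print(n,cv2.phaseCorrelate(a[y0:y1,x0:x1],s[y0:y1,x0:x1],cv2.createHanningWindow((x1-x0,y1-y0),cv2.CV_32F)))
print("px per 10mm along y",proj("side",(.525,.23,.09))-proj("side",(.525,.22,.09)))
for f in("top0","t4","t7f","t12"):
    t=cv2.imread(f"pics/{f}.png")[160:215,355:430]
    g=cv2.resize(cv2.cvtColor(t,cv2.COLOR_BGR2GRAY),None,fx=4,fy=4,interpolation=cv2.INTER_CUBIC)
    c=cv2.HoughCircles(g,cv2.HOUGH_GRADIENT,1,300,param1=80,param2=12,minRadius=52,maxRadius=70)
    print(f,None if c is None else c[0][0]/4)
E
```

```text
handle ((0.30881159824622273, -0.12397156322724712), 0.6069680078824361)
glasses ((-0.4624038062815323, -0.2128440060819301), 0.6547235224395991)
px per 10mm along y [-2.28705733 -1.34421841]
top0 [26.875 25.625 14.575]
t4 [26.875 26.875 13.875]
t7f [26.875 26.375 13.875]
t12 [27.125 26.375 13.975]
```

```bash
python3 -c "
from workcell import workorder,bot
print(workorder.job_done(),bot.observe()['clock'])"
```

```text
the job is handed in; nothing more can be done
the job is handed in; nothing more can be done
```

The job is done and handed in at about 34 s on the clock, well under the 210 s limit. No verdict was reported.

**What I did**
- **Fence opened:** I slid it back to about 205 mm from the stop.
- **Glasses placed:** the tray held two tumblers, and both went into the lane upside down.
- **Row tightened:** I slid the fence in until it stalled, with the force up to about 12 N.
- **Fence drawn back:** it came back 9.8 mm, so the glasses stand free of it.
- **Lever pressed:** I pressed it down onto its end stop and lifted off.

**What the last checks showed**
- **Lever:** it was still down after I lifted off.
- **Fence and glasses:** comparing pictures from before and after the press, neither moved more than about 2 mm, which is the limit of that check. I did not measure the gap itself after the press.
- **Other things:** the jar had not moved and the bowl agrees to within a pixel. The jigger's match was weaker, with at most 1 px of shift.

**What disagreed**
- **Fingertip position:** the real fingertips are about 40 mm behind the reported TCP. Pictures showed it, and closing on the handle at the nominal height missed it; I corrected for this throughout.
- **Bowl check:** an image match on the bowl from the side camera scored low. The circle found in the top-view pictures then showed it unmoved.
- **Final push on the lever:** it reached 43 N at the fingertips, more than I intended. The limit given is 40 N for the arm or the gripper's body and 120 N at the wrist, and I took the fingertips not to count under the first.

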